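Run the tins up to the stop and lock the row

TASK

Push the row of four tins along the track as one train, pushing only on the rear tin, until the front tin is fully home against the end stop and the tins all touch. Then push the keeper bar by its peg all the way across the track behind the rear tin, and withdraw. Only push: the tins stay down on the track, and the things standing round it stay where they are.

Things in the scene. Friction and masses are not known exactly. Their poses are not given: they have to be found in the camera images.
- track: fixed metal track lying flat: floor plate 510 x 128 mm, its top 4 mm above the table; two side rails, tops at 22 mm, with a lane 94 mm wide between them. Origin at table height on the lane's centre line; x along the lane to the end stop (to the robot's right), y across it away from the robot, z up. Open end at x = -0.290. With the row home the tin centres are at x = 0.155, 0.065, -0.025, -0.115.
- stop_face (a point): end stop, a dark steel block across the lane, its top 36 mm above the table: centre of the foot of the face that the front tin meets, at x = 0.200, y = 0, z = 0.004 in the track's frame.
- keeper_pivot (a point): upright pivot of the keeper, outside the rail on the robot's side, at x = -0.173, y = -0.066 in the track's frame; this point is at the bar's underside, 24 mm above the table. The bar is flat steel, 14 mm wide, 8 mm thick, reaches 122 mm from the pivot and swings level above the rails.
- tin_1: round flat tin with a white lid, diameter 90 mm, 32 mm tall, 0.14 kg; origin at the centre of its underside, which rests on the track floor. The front tin, nearest the end stop; it starts 50 to 100 mm short of it.
- tin_2: round flat tin with a white lid, diameter 90 mm, 32 mm tall, 0.14 kg; origin at the centre of its underside, which rests on the track floor. Second in the row.
- tin_3: round flat tin with a white lid, diameter 90 mm, 32 mm tall, 0.14 kg; origin at the centre of its underside, which rests on the track floor. Third in the row.
- tin_4: round flat tin with a white lid, diameter 90 mm, 32 mm tall, 0.14 kg; origin at the centre of its underside, which rests on the track floor. The rear tin, nearest the open end; the tins start in line, nearly touching (gaps up to 3 mm). Sliding the whole row takes some 2 to 8 N.
- keeper (a joint): angle of the keeper bar, rad. 0 = swung right out; 0.52 = alongside the rail, pointing to the open end; 2.09 (its stop) = straight across the lane, about 6 mm behind the rear tin when the row is home. It closes clockwise seen from above, its free end passing over the open-end part of the lane. Starts at 0 to 0.5. Stays where it is left; about 1.5 N at the peg moves it.
- keeper_peg (a point): middle of the upright black peg on the keeper bar: peg diameter 12 mm, from 32 to 58 mm above the table (this point 44 mm), 98 mm from the pivot.
- oil_bottle: bystander: clear bottle with black cap, diameter 50 mm, 102 mm tall, loose; origin at the centre of its underside.
- label_roll: bystander: roll of labels standing upright, diameter 61 mm, 74 mm tall, loose; origin at the centre of its underside.
- mug: bystander: white mug with handle, 78 x 116 mm, 97 mm tall, loose; origin at the centre of its underside.
- tape_roll: bystander: roll of masking tape lying flat, diameter 98 mm, 25 mm tall, loose; origin at the centre of its underside.

How it is judged:
By the outcome, as a careful person would: the job done as asked, in the order asked, and still so for the second after the job is handed in, with the robot touching nothing.
It also fails if it takes over 51 s, if anything falls off the work surface, if the arm or the gripper's body presses on something with over 40 N, if the wrist force passes 120 N, or if a joint passes its speed limit or range.

ROBOT

A 6-joint arm with a two-finger parallel gripper is mounted at the origin on a cart in front of the work surface, level with it; the furniture and walls round the work are solid. World frame = base frame: x ahead of the robot, y to its left, z up, the work surface at z = 0. Lengths are in m, angles in rad, forces in N, time in s.
With the tool pointing down it reaches from about 0.25 to 0.775 m from the base axis. Payload 4 kg.
Tool frame: the origin (TCP) lies at the very end of the fingers, on their centre line; the grasp point (between the pads) lies 19 mm behind it; x points along the fingers, y is the direction in which the jaws open and shut, and the axes are right-handed (so a half turn about x gives the same grasp; the last joint's range is limited). The gripper opens to 94 mm and grips with 3 to 60 N. Pads are 16 mm wide; open, the fingers measure 119 mm over their backs; the gripper's body (75 mm by 177 mm) begins 78 mm behind the grasp point.
Start: joints at [-1.436, 0.087, 1.371, -0, 1.684, -0.103], TCP at [0.13, -0.535, 0.167] pointing down, gripper open.
Joint ranges: [-3.1, 3.1], [-0.76, 2.03], [0.27, 2.55], [-1.08, 4.22], [0.17, 2.65], [-2.57, 2.57]. Speed limits (rad/s): [2.79, 2.79, 3.14, 3.14, 3.14, 3.14].

INTERFACE

Orientations are given as a unit quaternion [x, y, z, w].
In Python, from workcell import r, get_image, camera_info, order gives the robot as it stands.
- The arm moves only by the shell command python3 -m handwheel 'ROWS' [FORCE]. ROWS is JSON, a list of rows, each a list of 5 numbers: the shift along the tool's x, y, z in mm, then the turn about the tool's x in degrees, then the closure, from 0 (fully open) to 1 (shut). A call has 1 to 10 rows; each row is the pose to reach, as a shift and turn from the pose commanded when the call began, along the tool's axes at that moment; what a row does not reach only later rows make up. A row lasts 1/10 s, in which the tool goes at most 50 mm and 8.59 degrees, less where a joint would pass 70% of its speed; a pose out of reach is approached as far as the arm can. A call with a gripper value outside its range is refused whole. The fingers move at their own pace and stop on an object; FORCE is the grip in N (left out, the last holds). Time passes only in rows, so rows that repeat a pose let the fingers close. It gives the time, the measured TCP pose, the force and the opening at its end, in the units of the state.
- r.state(): the state, without advancing time (a new reading comes with each control period).
- get_image(name): name is "side" or "top" or "wrist"; returns the picture (480x640x3 uint8, red, green, blue); there is no depth.
- camera_info(name): a dict with "intrinsics" (3x3 intrinsics, pixels), "R" (3x3) and "t" (3): a world point X has camera coordinates R X + t; the wrist camera has in their place "mount" (4x4, takes a point from camera to tool coordinates, whose origin is the TCP and whose axes are the tool frame's). Camera axes: x right, y down, z forward; pixel columns grow to the right and rows downward; lengths in m; the calibration is good to about 2 mm. A picture is of the moment at which its call begins: read the wrist's pose just before it. camera_info takes no time and is no camera call.
- order.finish_job(): hands the job in, once; it reports no verdict.
The state is a dict: "clock": time; "joints": joint angles; "joint_vel": joint speeds; "joint_efforts": joint torques, N m; "tcp_pos": TCP position; "tool_rot": TCP orientation; "ft_force": force on the tool from outside, world axes, zero at the start; "ft_torque": the same for the moment, N m; "finger_gap": opening from 0.0 (shut) to 1.0 (fully open).
Only numpy, scipy, OpenCV 4.12 (cv2) and the standard library are available. Lean on these libraries where they do the work, as an engineer would, in place of code of your own. Each camera call takes 0.05 s, during which the arm holds its last target. There are 200 camera calls.

## Working session

There is one attempt and no reset: what is moved stays moved. The work goes in short steps, Python scripts to look and compute and a shell command to move; the robot and the scene stay as the last step left them, time stands still between calls to the robot, and variables do not carry over. Pictures are saved under pics/ and viewed, about 8 in all and at most 12, crops included, and the job is handed in when it is done.

```bash
mkdir -p pics; python3 - <<'E'
from workcell import r,get_image,camera_info
import cv2
s=r.state();print(s)
for n in("top","side"):
    cv2.imwrite(f"pics/{n}0.png",get_image(n)[:,:,::-1]);c=camera_info(n);print(n,c)
E
```

```text
{'clock': 0.0, 'joints': array([-1.43609155e+00,  8.79350122e-02,  1.37221899e+00, -1.94872632e-05,
        1.68361276e+00, -1.03102395e-01]), 'joint_vel': array([-0.00042164,  0.00023816,  0.0011899 ,  0.00086257, -0.00091816,
       -0.00050451]), 'joint_efforts': array([ 1.08961651e-04, -3.40178740e+01, -3.02424467e+01,  7.16258492e-02,
        3.29897425e-02, -1.53720653e-04]), 'tcp_pos': array([ 0.12946662, -0.53389809,  0.1657331 ]), 'tool_rot': array([-0.70209479, -0.0846472 ,  0.70213277, -0.08311029]), 'ft_force': array([0.49261613, 0.32617322, 0.26742567]), 'ft_torque': array([ 0.00678453, -0.02178096,  0.02989877]), 'finger_gap': 0.9988857323928931}
top {'intrinsics': array([[486.07764807,   0.        , 326.88589454],
       [  0.        , 486.07764807, 245.19681479],
       [  0.        ,   0.        ,   1.        ]]), 'R': array([[ 0.00926017, -0.99970302,  0.02254173],
       [-0.98887101, -0.01250262, -0.14824914],
       [ 0.14848695, -0.02091805, -0.98869311]]), 't': array([-0.10151128,  0.57803187,  1.48042985])}
side {'intrinsics': array([[446.84252906,   0.        , 317.88021619],
       [  0.        , 446.84252906, 238.76893219],
       [  0.        ,   0.        ,   1.        ]]), 'R': array([[ 0.96995952, -0.24324455,  0.0032569 ],
       [-0.10400636, -0.42676326, -0.89836284],
       [ 0.21991179,  0.87103686, -0.43924207]]), 't': array([-0.5728405 ,  0.09305924,  1.01603126])}
```

View pics/top0.png

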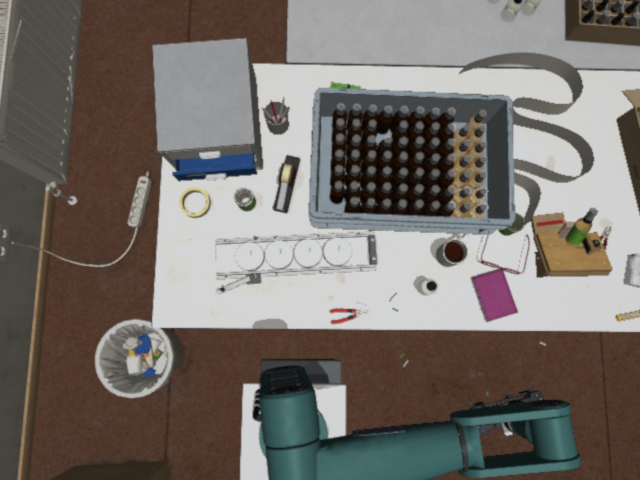

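View pics/side0.png

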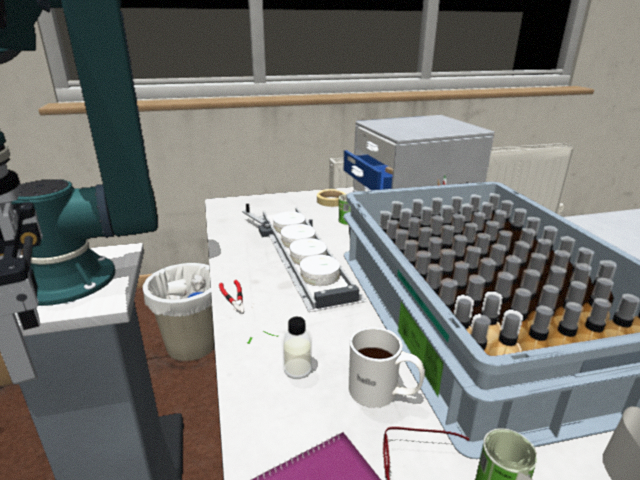

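The top view shows the track from u≈216 to 376, v≈235 to 275. The tins are at u≈250, 279, 309 and 337, the end stop at u≈372, and the keeper pivot near (254,279) with its bar pointing left to about (220,290). I'll enlarge this area.

```bash
python3 - <<'E'
import cv2
a=cv2.imread("pics/top0.png")[222:307,205:390]
a=cv2.resize(a,None,fx=4.3,fy=4.3,interpolation=cv2.INTER_CUBIC)
cv2.imwrite("pics/c1.png",a);print(a.shape)
E
```

```text
(366, 796, 3)
```

View pics/c1.png

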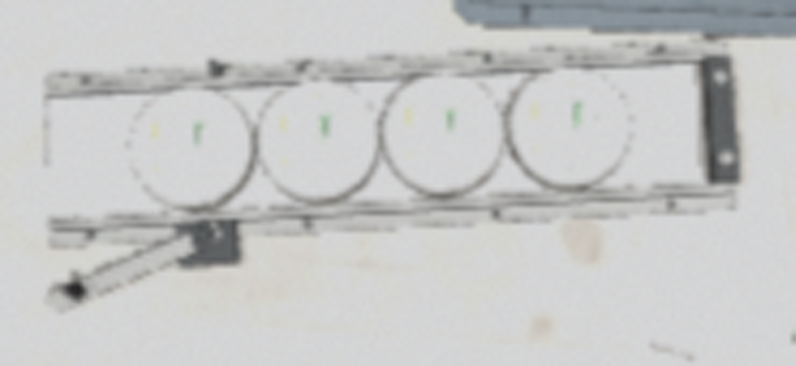

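Crop scale is 4.3 with offset (205,222). Lid centres are (192,148), (319,139), (442,133) and (570,128). The stop's face edge runs (702,58)–(712,183), the peg is at about (70,290) and the pivot at about (213,230).

```bash
cat > h.py <<'E'
import numpy as np
from workcell import r,get_image,camera_info
from scipy.spatial.transform import Rotation as Ro
def ray(cam,u,v,z):
    c=camera_info(cam);R=np.array(c["R"]);t=np.array(c["t"])
    d=R.T@np.linalg.inv(c["intrinsics"])@[u,v,1];o=-R.T@t
    return o+d*(z-o[2])/d[2]
def tool(p,yaw_only=False):
    s=r.state();R=Ro.from_quat(s["tool_rot"]);return R.inv().apply(np.array(p)-s["tcp_pos"])*1000
E
python3 - <<'E'
from h import *
np.set_printoptions(precision=4,suppress=True)
f=lambda u,v,z:ray("top",205+u/4.3,222+v/4.3,z)
P={k:f(*q) for k,q in dict(t4=(192,148,.036),t3=(319,139,.036),t2=(442,133,.036),t1=(570,128,.036),st=(707,120,.036),rfar0=(48,94,.022),rfar1=(700,64,.022),rn0=(50,220,.022),rn1=(735,193,.022),piv=(213,232,.032),peg=(70,290,.055),farend=(52,300,.03)).items()}
for k in P:print(k,P[k])
a=P["rn1"]-P["rn0"];b=P["rfar1"]-P["rfar0"];c=P["t1"]-P["t4"]
for q in(a,b,c):print(np.degrees(np.arctan2(q[1],q[0])))
th=np.arctan2(*(a/np.linalg.norm(a)+b/np.linalg.norm(b)+c/np.linalg.norm(c))[1::-1])
X=np.array([np.cos(th),np.sin(th)]);Y=np.array([-X[1],X[0]])
mid=np.mean([P[k][:2]@Y for k in("rn0","rn1","rfar0","rfar1")]);o=X*(P["st"][:2]@X-.2)+Y*mid
print("th",np.degrees(th),"origin",o)
for k in P:print(k,(P[k][:2]-o)@X,(P[k][:2]-o)@Y)
s=r.state();print(Ro.from_quat(s["tool_rot"]).as_matrix())
E
```

```text
t4 [0.5418 0.1462 0.036 ]
t3 [0.5495 0.0541 0.036 ]
t2 [ 0.555  -0.0355  0.036 ]
t1 [ 0.5598 -0.1292  0.036 ]
st [ 0.567  -0.2297  0.036 ]
rfar0 [0.5823 0.2552 0.022 ]
rfar1 [ 0.611  -0.2262  0.022 ]
rn0 [0.4893 0.2498 0.022 ]
rn1 [ 0.5149 -0.2517  0.022 ]
piv [0.481  0.1296 0.032 ]
peg [0.4366 0.2267 0.055 ]
farend [0.4307 0.2442 0.03  ]
-87.07420584506255
-86.59014688479316
-86.24049030706668
th -86.63494728486644 origin [ 0.5515 -0.0303]
t4 -0.1767974147865402 0.000582797876482566
t3 -0.08435570208409664 0.0028956752743199378
t2 0.005443872806794443 0.003142810543118743
t1 0.09918284396318548 0.0024828341389300963
st 0.20000000000000004 0.0037323528129527806
rfar0 -0.2832006799022749 0.04744938537080618
rfar1 0.19906507678898955 0.04782647602963294
rn0 -0.2832262063865279 -0.045713042299914936
rn1 0.2189191386025974 -0.04956281910052429
piv -0.16373816411235512 -0.06104264597543699
peg -0.2633206387897689 -0.09963730539027045
farend -0.2811254337607602 -0.10453803793805631
[[-0.0003  0.2355 -0.9719]
 [ 0.002  -0.9719 -0.2355]
 [-1.     -0.002  -0.0002]]
```

```bash
python3 -m handwheel '[[0,0,0,5,1],[0,0,0,10.2,1],[0,0,0,10.2,1]]' 10; cat >> h.py <<'E'
th=np.radians(-86.63);X=np.array([np.cos(th),np.sin(th),0]);Y=np.array([-X[1],X[0],0]);O=np.array([.5515,-.0303,0])
def W(x,y,z):return O+X*x+Y*y+np.array([0,0,z])
def st():
    s=r.state();p=s["tcp_pos"]-O;R=Ro.from_quat(s["tool_rot"]).as_matrix()
    print("t%.2f track"%s["clock"],np.round([p@X*1e3,p@Y*1e3,p[2]*1e3],1),"F",np.round([s["ft_force"]@X,s["ft_force"]@Y,s["ft_force"][2]],1),"yaw err",np.round(np.degrees(np.arctan2(R[:2,1]@Y[:2],R[:2,1]@X[:2])),2),"gap",round(s["finger_gap"],3))
E
python3 -c "
from h import *
st();print(tool(W(-.265,.001,.166)))"
```

```text
clock: 0.4
tcp_pos: [0.1295, -0.5342, 0.1663]
tool_rot: [-0.707, -0.022, 0.707, -0.021]
ft_force: [0.5, 0.2, -1.0]
finger_gap: 0.782
t0.40 track [ 478.2 -450.9  166.3] F [-0.2  0.5 -1. ] yaw err 0.06 gap 0.782
[   1.05108364 -742.73650337 -452.71672467]
```

```bash
python3 -m handwheel '[[0,-40,-25,0,1],[0,-80,-49,0,1],[0,-120,-73,0,1],[0,-160,-97,0,1],[0,-200,-122,0,1],[0,-240,-146,0,1],[0,-280,-171,0,1],[0,-320,-195,0,1],[0,-360,-219,0,1],[0,-400,-244,0,1]]'; python3 -m handwheel '[[0,-40,-25,0,1],[0,-80,-49,0,1],[0,-120,-73,0,1],[0,-160,-97,0,1],[0,-200,-122,0,1],[0,-240,-146,0,1],[0,-280,-171,0,1],[0,-320,-195,0,1],[0,-343,-209,0,1],[0,-343,-209,0,1]]';python3 -c "
from h import *
import cv2
st();print(tool(W(-.265,.001,.166)));cv2.imwrite('pics/w1.png',get_image('wrist')[:,:,::-1])"
```

```text
clock: 1.4
tcp_pos: [0.3495, -0.1189, 0.1669]
tool_rot: [0.707, 0.022, -0.707, 0.022]
ft_force: [0.2, -0.3, 0.3]
finger_gap: 0.005
clock: 2.4
tcp_pos: [0.5377, 0.2371, 0.1651]
tool_rot: [-0.706, -0.023, 0.707, -0.023]
ft_force: [-0.7, -0.1, 0.4]
finger_gap: 0.003
t2.40 track [-267.8    1.9  165.1] F [ 0.1 -0.7  0.4] yaw err 0.39 gap 0.003
[-0.89980915  2.7812682   0.92880261]
```

View pics/w1.png

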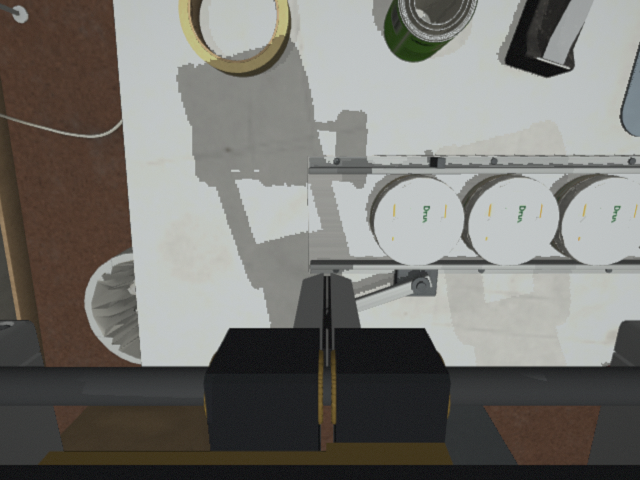

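The wrist view shows tin 4's lid centre at (418,221), the far rail's inner edge at v≈172 and the near one at v≈262. The open end is at u≈308 and the pivot at (421,285).

```bash
cat >> h.py <<'E'
def wray(u,v,z):
    c=camera_info("wrist");M=np.array(c["mount"]);s=r.state();R=Ro.from_quat(s["tool_rot"]).as_matrix()
    d=R@M[:3,:3]@np.linalg.inv(c["intrinsics"])@[u,v,1];o=s["tcp_pos"]+R@M[:3,3]
    p=o+d*(z-o[2])/d[2]-O;return np.round([p@X*1e3,p@Y*1e3],1)
E
python3 -c "
from h import *
for n,a in dict(t4=(418,221,.036),t3=(514,221,.036),far1=(345,172,.022),far2=(600,172,.022),near=(345,263,.022),near2=(600,263,.022),openend=(308,215,.004),piv=(421,285,.032)).items():print(n,wray(*a))"
```

```text
t4 [-177.     4.2]
t3 [-83.3   4.6]
far1 [-248.3   50. ]
far2 [ 1.6 51. ]
near [-246.7  -44. ]
near2 [ 20.6 -42.9]
openend [-285.9    3.4]
piv [-168.1  -64.3]
```

```bash
python3 -m handwheel '[[40,2,-1.6,0,1],[80,2,-1.6,0,1],[115,2,-1.6,0,1],[140,2,-1.6,0,1],[152,2,-1.6,0,1],[152,2,-1.6,0,1]]';python3 -c "
from h import *
st()"; python3 -m handwheel '[[0,5,0,0,1],[0,10,0,0,1],[0,15,0,0,1],[0,20,0,0,1],[0,25,0,0,1],[0,30,0,0,1],[0,35,0,0,1],[0,40,0,0,1]]';python3 -c "
from h import *
st()"
```

```text
clock: 3.05
tcp_pos: [0.5374, 0.2308, 0.0131]
tool_rot: [-0.705, -0.02, 0.708, -0.021]
ft_force: [1.3, -0.0, -1.2]
finger_gap: 0.01
t3.05 track [-261.5    1.3   13.1] F [ 0.1  1.3 -1.2] yaw err 0.03 gap 0.01
clock: 3.85
tcp_pos: [0.5415, 0.1919, 0.0148]
tool_rot: [-0.707, -0.021, 0.707, -0.021]
ft_force: [-0.4, -0.1, 0.7]
finger_gap: 0.003
t3.85 track [-222.4    3.    14.8] F [ 0.1 -0.4  0.7] yaw err 0.05 gap 0.003
```

```bash
for i in 1; do python3 -m handwheel '[[1,3,0,0,1],[1,6,0,0,1],[1,9,0,0,1],[1,12,0,0,1],[1,15,0,0,1],[1,18,0,0,1],[1,21,0,0,1],[1,24,0,0,1]]' >/dev/null;python3 -c "
from h import *
st()";done;  python3 -m handwheel '[[0,3,0,0,1],[0,6,0,0,1],[0,9,0,0,1],[0,12,0,0,1],[0,15,0,0,1],[0,18,0,0,1]]';python3 -c "
from h import *
import cv2
st()
a=get_image('top')[222:307,205:390,::-1];cv2.imwrite('pics/c2.png',cv2.resize(a,None,fx=4.3,fy=4.3,interpolation=cv2.INTER_CUBIC))"
```

```text
t4.65 track [-198.6    3.1   13.9] F [ 0.2 -0.4 -0.6] yaw err 0.05 gap 0.0
clock: 5.25
tcp_pos: [0.544, 0.1502, 0.0138]
tool_rot: [0.707, 0.021, -0.707, 0.021]
ft_force: [-0.3, 0.1, 0.5]
finger_gap: 0.006
t5.25 track [-180.6    3.1   13.8] F [-0.1 -0.2  0.5] yaw err 0.06 gap 0.006
```

View pics/c2.png

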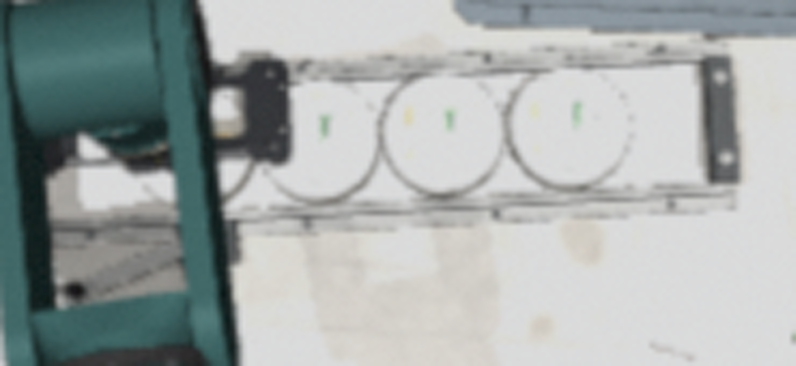

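The tins have not moved, although the reported TCP says it should be in contact. I'll check with the wrist camera.

```bash
python3 -c "
from h import *
import cv2
st();print(r.state()['joints'])
a=get_image('wrist')[:,:,::-1];b=get_image('side')[150:330,180:380,::-1]
cv2.imwrite('pics/w2.png',np.hstack([cv2.resize(a,(420,315)),cv2.resize(b,(350,315))]))"
```

```text
t5.30 track [-180.1    3.2   13.9] F [ 0.5  1.1 -0.5] yaw err 0.03 gap 0.002
[ 1.68399002e-01  1.97842969e-01  1.55547427e+00 -5.23351475e-04
  1.38829867e+00  1.67991596e+00]
```

View pics/w2.png

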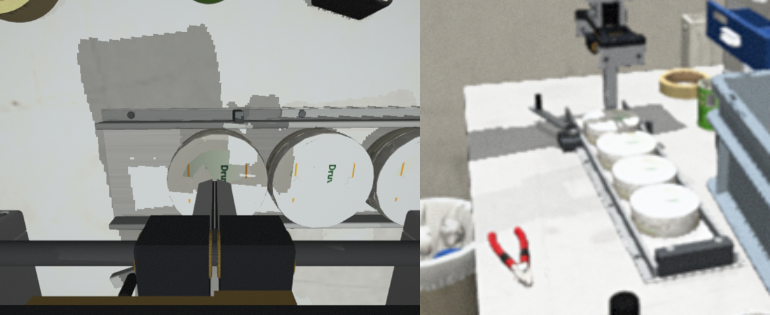

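```bash
python3 -c "
from h import *
c=camera_info('wrist');M=np.array(c['mount']);K=np.array(c['intrinsics']);print(K,M)
q=np.linalg.inv(M)@[0,0,0,1];print('tcp px',(K@q[:3]/q[2])[:2],q)
for d in (92,152): print('lid dist',K[0,0]*90/d)
s=r.state();R=Ro.from_quat(s['tool_rot']).as_matrix()
print('cam z',(s['tcp_pos']+R@M[:3,3]),r.state()['clock'])
for n in('top','side'):
  c=camera_info(n);p=np.array(c['R'])@s['tcp_pos']+c['t'];print(n,(np.array(c['intrinsics'])@p/p[2])[:2])
"
```

```text
[[361.64734983   0.         326.65861226]
 [  0.         361.64734983 240.2776599 ]
 [  0.           0.           1.        ]] [[ 4.65023554e-04 -2.59179137e-01  9.65829156e-01 -2.16240527e-01]
 [ 9.99999624e-01 -5.86895839e-04 -6.38968634e-04 -2.65596596e-05]
 [ 7.32448452e-04  9.65829090e-01  2.59178767e-01 -7.62135015e-02]
 [ 0.00000000e+00  0.00000000e+00  0.00000000e+00  1.00000000e+00]]
tcp px [326.9480181  268.06381497] [1.82939049e-04 1.75641680e-02 2.28604310e-01 1.00000000e+00]
lid dist 353.7854509223851
lid dist 214.13329924249626
cam z [0.620084   0.15480026 0.23011062] 5.4
top [249.34659825 256.56830878]
side [288.93072156 224.55476034]
```

```bash
python3 -c "
from h import *
import cv2
a=get_image('wrist')[170:350,230:430,::-1];b=get_image('side')[180:260,240:330,::-1]
cv2.imwrite('pics/w3.png',np.hstack([cv2.resize(a,(400,360),interpolation=2),cv2.resize(b,(400,360),interpolation=2)]))"
```

```text
(no output)
```

View pics/w3.png

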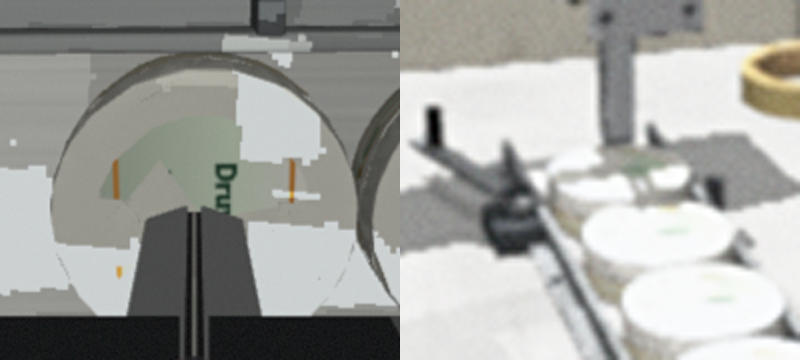

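```bash
python3 -c "
from h import *
s=r.state()
c=camera_info('side')
for dz in (0,.01,.02,.022,.03,.04):
  p=np.array(c['R'])@(s['tcp_pos']+[0,0,dz])+c['t'];print(dz,(np.array(c['intrinsics'])@p/p[2])[:2])
c=camera_info('wrist');M=np.array(c['mount']);K=np.array(c['intrinsics'])
for dx in(0,-.01,-.02,-.03):
 for z in(0,.008,-.008):
  q=np.linalg.inv(M)@[dx,0,z,1];print(dx,z,(K@q[:3]/q[2])[:2])
st()
for z in(.036,.06):print(z,wray(332,271,z),wray(332-76,271,z),wray(332+76,271,z))
print(wray(230+358/2,250,.036),wray(230+52/2,250,.036))
"
```

```text
0 [288.90770129 224.53095402]
0.01 [288.81798246 221.28564809]
0.02 [288.72763402 218.0175678 ]
0.022 [288.70948819 217.36119771]
0.03 [288.63664931 214.72647256]
0.04 [288.54502159 211.4121184 ]
0 0 [326.94742199 268.06387723]
0 0.008 [326.95401256 279.92763063]
0 -0.008 [326.94071076 255.98294684]
-0.01 0 [326.95248073 273.57062883]
-0.01 0.008 [326.95931185 285.90115447]
-0.01 -0.008 [326.94551899 261.00432911]
-0.02 0 [326.95800638 279.58563592]
-0.02 0.008 [326.96509544 292.42060684]
-0.02 -0.008 [326.95077544 266.49380629]
-0.03 0 [326.9640667 286.1826684]
-0.03 0.008 [326.97143292 299.56441107]
-0.03 -0.008 [326.95654585 272.5200323 ]
t5.50 track [-180.9    3.1   13.9] F [-0.6  0.6 -0.1] yaw err 0.05 gap 0.005
0.036 [-178.     9.2] [-221.2    9.2] [-134.8    9.2]
0.06 [-178.4   17.8] [-216.2   17.8] [-140.5   17.9]
[-135.    21.6] [-220.6   21.6]
```

The fingertip is drawn unclipped above the lid. Side view row 211 and wrist row 274 both put the real tip about 30–40 mm above the reported TCP, so it slid over the lid without touching. I'll back off behind tin 4, go lower in steps and check against the cameras and the force.

```bash
python3 -m handwheel '[[0,-20,0,0,1],[0,-40,0,0,1],[0,-60,0,0,1],[0,-70,0,0,1],[0,-70,0,0,1],[5,-70,0,0,1],[10,-70,0,0,1],[15,-70,0,0,1],[15,-70,0,0,1]]'>/dev/null;python3 -c "
from h import *
import cv2
st()
a=get_image('wrist')[150:350,200:440,::-1];b=get_image('side')[170:270,230:330,::-1]
cv2.imwrite('pics/w4.png',np.hstack([cv2.resize(a,(432,360),interpolation=2),cv2.resize(b,(360,360),interpolation=2)]))
c=camera_info('side');s=r.state()
for dz in (0,.01,.02,.03,.04):
  p=np.array(c['R'])@(s['tcp_pos']+[0,0,dz])+c['t'];print(dz,(np.array(c['intrinsics'])@p/p[2])[:2])
"
```

```text
t6.40 track [-250.     2.1   -2.6] F [-0.6 -0.1 -0.7] yaw err 0.01 gap 0.002
0 [283.22520945 220.09080406]
0.01 [283.12111062 216.99330342]
0.02 [283.01631797 213.87515807]
0.03 [282.91082456 210.73616092]
0.04 [282.80462331 207.57610211]
```

View pics/w4.png

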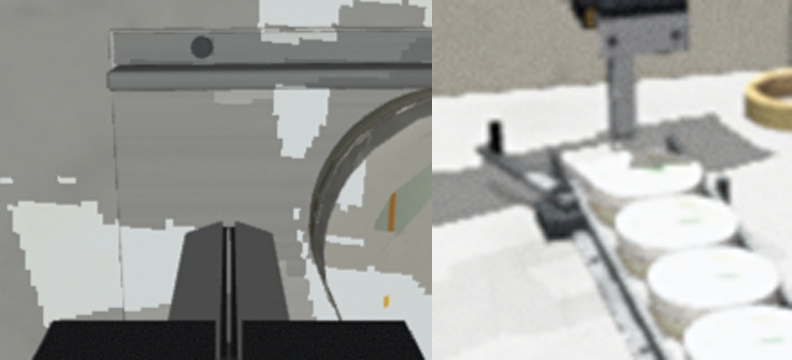

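The wrist view shows the tip at row ≈275 and clear of tin 4. The side view shows it at row ≈209, which puts it about 32 mm above the reported TCP (real tip z ≈ 29 mm). There is no floor contact at reported z = -2.6, which agrees. I'll go 14 mm lower and push.

```bash
python3 -m handwheel '[[4,0,-1,0,1],[8,0,-1,0,1],[12,0,-1,0,1],[14,0,-1,0,1],[14,0,-1,0,1]]' >/dev/null;python3 -c "
from h import *
st()"; python3 -m handwheel '[[0,4,0,0,1],[0,8,0,0,1],[0,12,0,0,1],[0,15,0,0,1],[0,18,0,0,1],[0,20,0,0,1],[0,22,0,0,1]]'>/dev/null;python3 -c "
from h import *
st()";python3 -m handwheel '[[0,2,0,0,1],[0,4,0,0,1],[0,6,0,0,1],[0,8,0,0,1],[0,10,0,0,1]]'>/dev/null;python3 -c "
from h import *
st()"
```

```text
t7.00 track [-250.8    3.6  -15.8] F [-0.1  0.4 -0.4] yaw err 0.06 gap 0.006
t7.70 track [-229.5    4.2  -14.9] F [-3.2 -0.4  0.5] yaw err 0.06 gap 0.006
t8.20 track [-219.     4.2  -15. ] F [-3.3  0.6  2.2] yaw err 0.06 gap 0.007
```

Contact now at about 3 N. Pushing on.

```bash
python3 -m handwheel '[[0,2,0,0,1],[0,5,0,0,1],[0,8,0,0,1],[0,11,0,0,1],[0,14,0,0,1],[0,17,0,0,1],[0,20,0,0,1],[0,23,0,0,1],[0,26,0,0,1],[0,28,0,0,1]]' >/dev/null;python3 -c "
from h import *
st()"; python3 -m handwheel '[[0,2,0,0,1],[0,4,0,0,1],[0,6,0,0,1],[0,8,0,0,1],[0,10,0,0,1],[0,12,0,0,1]]'>/dev/null;python3 -c "
from h import *
st()"
```

```text
t9.20 track [-190.7    4.2  -15. ] F [-5.4  0.5  2.5] yaw err 0.05 gap 0.009
t9.80 track [-178.9    4.2  -15. ] F [-4.7 -0.8  2.3] yaw err 0.06 gap 0.004
```

```bash
for i in 1; do python3 -m handwheel '[[0,1,0,0,1],[0,2,0,0,1],[0,3,0,0,1],[0,4,0,0,1],[0,5,0,0,1]]'>/dev/null;python3 -c "
from h import *
st()";done; python3 -m handwheel '[[0,1,0,0,1],[0,2,0,0,1],[0,3,0,0,1]]'>/dev/null;python3 -c "
from h import *
st()"
```

```text
t10.30 track [-173.9    4.1  -15.1] F [-5.2 -0.2  2.7] yaw err 0.06 gap 0.004
t10.60 track [-171.     4.1  -15.1] F [-5.2  0.1  2.8] yaw err 0.06 gap 0.003
```

```bash
python3 -m handwheel '[[0,1,0,0,1],[0,2,0,0,1]]'>/dev/null;python3 -c "
from h import *
st()";python3 -m handwheel '[[0,1,0,0,1],[0,2,0,0,1]]'>/dev/null;python3 -c "
from h import *
st()"
```

```text
t10.80 track [-169.6    4.2  -15. ] F [-7.9 -0.3  1.8] yaw err 0.06 gap 0.006
t11.00 track [-169.5    4.1  -15. ] F [-12.2   0.4   1.8] yaw err 0.06 gap 0.004
```

The force rises to 12 N with no motion at x = -169.5, which is where the stop was predicted. I'll press a little more, then back off and rise.

```bash
python3 -m handwheel '[[0,1,0,0,1],[0,2,0,0,1]]'>/dev/null;python3 -c "
from h import *
st()";python3 -m handwheel '[[0,-8,0,0,1],[0,-20,0,0,1],[0,-35,0,0,1],[-25,-40,0,0,1],[-60,-40,0,0,1],[-95,-40,0,0,1],[-95,-40,0,0,1]]'>/dev/null;python3 -c "
from h import *
import cv2
st()
for n in ('wrist','top'): cv2.imwrite(f'pics/{n}5.png',get_image(n)[:,:,::-1])
a=cv2.imread('pics/wrist5.png');cv2.imwrite('pics/w5.png',a)"
```

```text
t11.20 track [-169.4    4.1  -14.9] F [-15.7  -1.2   2. ] yaw err 0.08 gap 0.009
t11.90 track [-205.6    8.1   86. ] F [1.  0.2 1.1] yaw err 0.08 gap 0.007
```

View pics/w5.png

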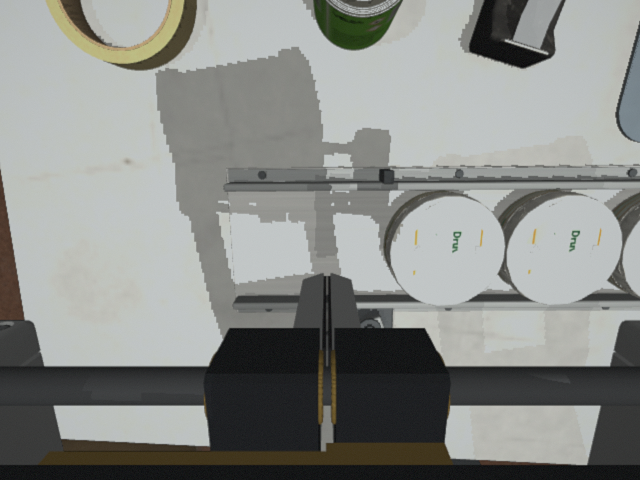

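The row has moved up, and tins 4 and 3 are touching with lids at (446,249) and (563,247). Now I'll plan the keeper arc, rotating the tool about the pivot.

```bash
cat > plan.py <<'E'
from h import *
import sys
# keeper frame in my track coords
piv=np.array([-168.5,-63.5]);peg0=np.array([-264,-99.])
def pose(a,back): # a: bar angle below -x (deg), tool y = tangent
    a=np.radians(a);b=np.array([-np.cos(a),-np.sin(a)]);t=np.array([b[1],-b[0]])
    return piv+98*b-back*t, np.degrees(np.arctan2(t[1],t[0]))
def delta(a,back,z):
    s=r.state();q,y=pose(a,back);R=Ro.from_quat(s["tool_rot"]).as_matrix()
    ty=np.degrees(np.arctan2(R[:2,1]@Y[:2],R[:2,1]@X[:2]))
    d=tool(W(q[0]/1e3,q[1]/1e3,z/1e3));return np.round([*d,(ty-y)],1)
E
python3 - <<'E'
from plan import *
st();print("t4",wray(446,249,.036),"t3",wray(563,247,.036))
d=peg0-piv;print("peg r,angle",np.hypot(*d),np.degrees(np.arctan2(-d[1],-d[0])))
print(pose(21,40),delta(21,40,80))
E
```

```text
t12.00 track [-205.     4.5   80.4] F [ 0.7  0.8 -0.9] yaw err 0.07 gap 0.006
t4 [-115.6    4.2] t3 [-27.9   5.7]
peg r,angle 101.8847387983107 20.391497195485506
(array([-245.65616381, -135.96327612]), np.float64(111.0)) [ 1.000e-01 -4.080e+01  1.405e+02 -1.109e+02]
```

```bash
python3 -m handwheel '[[0,-5,15,-8,1],[0,-9,30,-16,1],[0,-13,45,-24,1],[0,-17,60,-32,1],[0,-21,75,-40,1],[0,-25,90,-48,1],[0,-29,105,-56,1],[0,-35,120,-64,1],[0,-41,140.5,-72,1],[0,-41,140.5,-80,1]]'>/dev/null; python3 -m handwheel '[[0,0,0,-8,1],[0,0,0,-16,1],[0,0,0,-24,1],[0,0,0,-31,1],[0,0,0,-31,1]]'>/dev/null; python3 -c "
from plan import *
import cv2
st();print(delta(21,40,5),delta(21,40,8),r.state()['joints'])
a=get_image('top')[222:322,195:350,::-1];b=get_image('wrist')[:,:,::-1]
cv2.imwrite('pics/k1.png',np.hstack([cv2.resize(a,(450,290),interpolation=2),cv2.resize(b,(350,290),interpolation=3)]))"
```

```text
t13.50 track [-245.1 -138.    77.4] F [ 0.5 -0.6  0.4] yaw err 111.04 gap 0.005
[72.4  2.4  0.2  0. ] [69.4  2.4  0.2  0. ] [ 3.51172860e-01 -9.93335635e-02  1.73467303e+00 -6.42319251e-04
  1.51094608e+00 -7.47564567e-02]
```

View pics/k1.png

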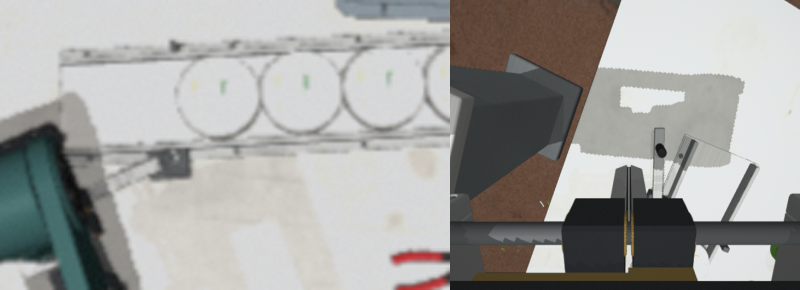

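The wrist view shows the bar upright in the image with the peg at wrist pixel ≈(384,248), to the right of the fingers, which is the push direction.

```bash
python3 -c "
from plan import *
for z in(.044,.032,.058):
  w=wray(384,248,z);print(w,'rel tool',tool(W(w[0]/1e3,w[1]/1e3,z)))"
```

```text
[-262.3  -98.9] rel tool [34.01954972 42.24727731 -2.08133119]
[-259.7  -95.9] rel tool [46.01388808 44.16193136  1.41580294]
[-265.3 -102.5] rel tool [20.02650427 39.90820355 -6.16586459]
```

```bash
python3 -m handwheel '[[25,0,-1,0,1],[50,0,-1,0,1],[65,0,-1,0,1],[69,0,-1,0,1],[69,0,-1,0,1]]'>/dev/null; python3 -c "
from plan import *
st()"; python3 -m handwheel '[[0,5,0,0,1],[0,10,0,0,1],[0,15,0,0,1],[0,20,0,0,1],[0,23,0,0,1],[0,26,0,0,1]]'>/dev/null; python3 -c "
from plan import *
st();print(delta(21,19,8))"
```

```text
t14.10 track [-246.4 -137.6    9.9] F [0.3 0.5 0.9] yaw err 110.99 gap 0.007
t14.70 track [-256.  -112.5   10.9] F [-0.4 -0.9  0.9] yaw err 111.05 gap 0.005
[ 2.9 -4.6  1.3  0.1]
```

```bash
python3 -m handwheel '[[1,2,0,0,1],[2,4,0,0,1],[2,6,0,0,1]]'>/dev/null; python3 -c "
from plan import *
import cv2
st();print(delta(21,19,8))
a=get_image('wrist')[140:380,220:540,::-1];b=get_image('side')[170:270,210:330,::-1]
cv2.imwrite('pics/k2.png',np.hstack([cv2.resize(a,(400,300),interpolation=2),cv2.resize(b,(360,300),interpolation=2)]))"
```

```text
t15.00 track [-258.5 -105.9   10. ] F [-1.3 -2.2  5.8] yaw err 111.05 gap 0.006
[  2.  -11.7   1.2   0.1]
```

View pics/k2.png

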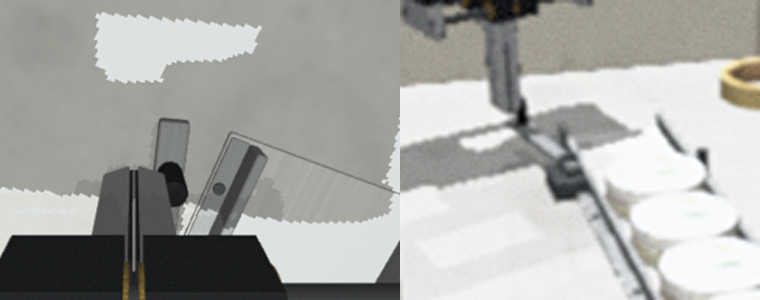

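The peg is against the finger and the bar has started to turn. The Fz of 5.8 N upward shows the tip resting on the bar, so I'll rise 4 mm and follow the arc.

```bash
python3 -m handwheel '[[-4,0,0,0,1],[-5,8.6,-1.3,5,1],[-5,17.3,-1.8,10,1],[-5,26,-1.6,15,1],[-5,34.7,-0.6,20,1],[-5,43.2,1.2,25,1],[-5,51.5,3.6,30,1],[-5,59.6,6.8,35,1],[-5,67.4,10.7,40,1],[-5,74.9,15.3,45,1]]'>/dev/null; python3 -c "
from plan import *
import cv2
st();print(delta(-31,19,11))
a=get_image('wrist')[140:380,220:540,::-1];b=get_image('side')[170:270,210:330,::-1]
cv2.imwrite('pics/k3.png',np.hstack([cv2.resize(a,(400,300),interpolation=2),cv2.resize(b,(360,300),interpolation=2)]))"
```

```text
t16.10 track [-270.3  -32.2   13.4] F [ 0.8 -1.6  1.3] yaw err 65.85 gap 0.007
[2.4 6.  6.1 6.9]
```

View pics/k3.png

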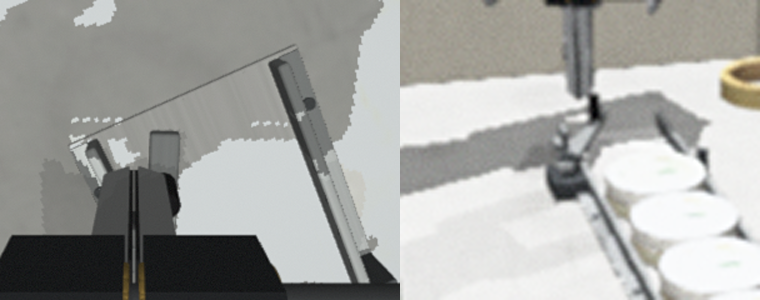

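The peg is still on the finger face and the bar is over the lane, but the finger has drifted about 8 mm away from the pivot, so the next rows correct that.

```bash
python3 -m handwheel '[[0,8.6,3,5,1],[0,17.2,5,10,1],[0,25.8,7.5,15,1],[0,34.3,9.5,20,1],[0,42.6,11.7,25,1],[0,50.7,14.6,30,1],[0,58.6,18.2,35,1],[0,66,22.5,40,1],[0,73.1,27.5,45,1]]'>/dev/null; python3 -c "
from plan import *
st();print(delta(-69,13,11),delta(-90,19,11))
"
```

```text
t17.10 track [-216.7   23.9   14. ] F [-2.1 -1.4  2.2] yaw err 21.0 gap 0.009
[3.  0.6 0.9 0. ] [ 2.9 31.   0.6 21. ]
```

```bash
python3 -m handwheel '[[0,6,-0.5,4,1],[0,12,-0.5,7,1],[0,17,-0.5,10,1],[0,20,-0.3,12,1],[0,23,0,14,1]]'>/dev/null; python3 -c "
from plan import *
st();print(delta(-90,19,11))
";python3 -m handwheel '[[0,2,0.5,1,1],[0,4,1,2,1],[0,5,1,3,1]]'>/dev/null; python3 -c "
from plan import *
st();print(delta(-90,19,11))
"
```

```text
t17.60 track [-194.9   32.3   14. ] F [-0.1 -0.7  0.9] yaw err 7.02 gap 0.004
[ 3.   7.6 -1.3  7. ]
t17.90 track [-189.5   32.3   14.1] F [-2.1  0.5  1.1] yaw err 4.0 gap 0.008
[ 3.1  2.1 -2.1  4. ]
```

Close to the stop now, so I'll use small pushes and watch the force.

```bash
for i in 1; do python3 -m handwheel '[[0,1,0,1,1],[0,2,0,2,1],[0,2,0,3,1]]'>/dev/null; python3 -c "
from plan import *
st()";done;python3 -m handwheel '[[0,1,0,0,1],[0,2,0,0,1]]'>/dev/null; python3 -c "
from plan import *
st()";python3 -m handwheel '[[0,1,0,0,1],[0,2,0,0,1]]'>/dev/null; python3 -c "
from plan import *
st()"
```

```text
t18.20 track [-187.3   32.4   14. ] F [-0.8  0.8  0.8] yaw err 0.97 gap 0.005
t18.40 track [-185.4   32.2   13.9] F [-1.6  0.6  1.7] yaw err 1.06 gap 0.007
t18.60 track [-184.2   32.2   13.9] F [-4.4  1.4  1. ] yaw err 1.06 gap 0.005
```

```bash
python3 -m handwheel '[[0,1,0,0,1],[0,2,0,0,1]]'>/dev/null; python3 -c "
from plan import *
st()";python3 -m handwheel '[[0,1,0,0,1],[0,2,0,0,1]]'>/dev/null; python3 -c "
from plan import *
st()"
```

```text
t18.80 track [-184.    32.2   14. ] F [-8.3  0.1  1.6] yaw err 1.09 gap 0.003
t19.00 track [-183.8   32.2   14. ] F [-12.2   1.6   1.5] yaw err 1.12 gap 0.006
```

The force stalls at 12 N with x = -184, so the bar is on its stop. Withdrawing now.

```bash
python3 -m handwheel '[[0,-8,0,0,1],[0,-25,0,0,1],[0,-40,0,0,1],[-40,-45,0,0,1],[-80,-45,0,0,1],[-120,-45,0,0,1],[-160,-45,20,0,1],[-160,-45,60,0,1],[-160,-45,100,0,1],[-160,-45,100,0,1]]'>/dev/null; python3 -c "
from plan import *
import cv2
st()
a=get_image('wrist')[:,:,::-1];b=get_image('side')[170:310,210:370,::-1];t=get_image('top')[222:307,205:390,::-1]
a=cv2.resize(a,(400,300));b=cv2.resize(b,(400,300),interpolation=2);t=cv2.resize(t,(653,300),interpolation=2)
t=np.pad(t,((0,0),(0,147),(0,0)))
cv2.imwrite('pics/f.png',np.vstack([np.hstack([a,b]),t]))"
```

```text
t20.00 track [-223.1  -73.   173.7] F [ 0.5 -0.1 -0. ] yaw err 1.17 gap 0.006
```

No more views are left, so I'll check numerically: circles for the tins in the top image, and dark blobs for the peg and stop.

```bash
python3 - <<'E'
from plan import *
import cv2
def trk(p):p=p-O;return np.round([p@X*1e3,p@Y*1e3],1)
t=get_image('top');k=6
g=cv2.resize(cv2.cvtColor(t,cv2.COLOR_RGB2GRAY)[222:307,205:390],None,fx=k,fy=k,interpolation=2)
c=cv2.HoughCircles(g,cv2.HOUGH_GRADIENT,1,110,param1=60,param2=18,minRadius=75,maxRadius=98)
for q in sorted(c[0].tolist()) if c is not None else []:print("circ",trk(ray("top",205+q[0]/k,222+q[1]/k,.036)),q[2])
def blobs(im,fn,lo=20):
    m=(im.max(2)<55).astype(np.uint8);n,_,s,ce=cv2.connectedComponentsWithStats(m)
    for i in range(1,n):
        if 8<s[i,4]<1500:
            w=fn(*ce[i]);
            if -300<w[0]<240 and -150<w[1]<90:print("dark",w,s[i].tolist())
print("top");blobs(t,lambda u,v:trk(ray("top",u,v,.05)))
print("wrist");w=get_image('wrist');blobs(w,lambda u,v:wray(u,v,.05))
g=cv2.cvtColor(w,cv2.COLOR_RGB2GRAY);c=cv2.HoughCircles(g,cv2.HOUGH_GRADIENT,1,80,param1=80,param2=25,minRadius=38,maxRadius=60)
for q in c[0].tolist() if c is not None else []:print("wcirc",wray(q[0],q[1],.036),q[2])
E
```

```text
circ [-112.4    1.3] 81.5
circ [-23.5   3. ] 81.80000305175781
circ [66.7  3.6] 81.5
circ [156.8   4.7] 83.0999984741211
top
dark [-241.7  -90.8] [213, 233, 30, 110, 535]
dark [-294.4  -73. ] [208, 280, 7, 3, 11]
wrist
dark [-167.8   56.9] [390, 83, 6, 10, 25]
dark [-172.4   34.7] [378, 108, 16, 14, 148]
dark [-195.9  -61. ] [355, 211, 1, 17, 17]
wcirc [-106.    -0.6] 53.900001525878906
wcirc [-16.3   5.6] 56.099998474121094
wcirc [66.2 -0.3] 46.20000076293945
wcirc [-434.3 -128. ] 58.29999923706055
```

```bash
python3 -c "
from workcell import order
print(order.finish_job())"
```

```text
the job is handed in; nothing more can be done
None
```

I pushed the four tins home as one train, pushing only on tin 4. Then I pushed the keeper by its peg across to its stop, withdrew, and handed the job in at about 20 s. No verdict was reported.

- **First push missed:** the first push slid over tin 4's lid without touching or moving anything. The real fingertip sits about 20–35 mm higher than the reported TCP. I backed off, lowered the tool and repeated the push.
- **Tins home:** sliding took about 5 N, then the force rose to 16 N with no further motion at the predicted stop. The final top image puts the tin centres at x = -112, -24, 67 and 157 mm, against the expected -115, -25, 65 and 155. Spacing is 89–90 mm, so they are touching.
- **Keeper closed:** it took about 2 N to swing, then stalled at 12 N on its stop. The final wrist image puts the peg at (-172, 35) mm, against the expected (-173, 32).
- **While swinging the keeper:** the fingertip briefly pressed on the bar's top with about 6 N, so I raised it 4 mm and continued.
- **Limits of the checks:**
  - The picture limit was used up, so the final state was checked only by image code and not seen by eye.
  - A cruder circle fit in the wrist image disagreed by up to 9 mm on tin positions. I trusted the top view and the force stall.
  - I did not measure the bystanders again at the end.

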